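Fit the battery pack in the kitchen scale

TASK

The kitchen scale lies upside down. Press the release tab of its battery cover down while sliding the cover fully open, turn the black battery pack so that its rounded end matches the rounded end of the bay and set it flat on the bay's floor, then slide the cover fully shut again so that the tab clicks back up. Leave the other things on the worktop where they are.

Things in the scene. Friction and masses are not known exactly. Their poses are not given: they have to be found in the camera images.
- scale: Kitchen scale lying upside down, fixed in place: steel platform 200 x 150 x 8 mm below, white shell 184 (x) x 136 (y) mm; flat deck 34 mm above the worktop; four rubber feet 17 mm wide, 5 mm high on the deck at x = +-78, y = +-56 mm. Origin: centre of the underside, on the worktop. x axis: along its length, the way the cover opens; z up. A grey cover shuts the battery bay.
- cover_mid (a point): Middle of the top of the grey cover plate (60 mm along the scale's x, 42 mm wide, 3 mm thick; this point is 4 mm above the deck and moves with the cover). Shut, it lies over the bay, plate from x = -83 to -23 mm of the scale; slid 60 mm it leaves the bay wholly open.
- rails_mid (a point): On the deck between the two white L-shaped rails that guide the cover: 20 mm in +x from the scale's centre. The rails run 46 mm to either side of this point along the scale's x; 49 mm apart outside, 34 mm clear between their lips, tops 7.6 mm above the deck.
- cover (a joint): How far the cover is slid open along the scale's +x: 0 shut, 0.060 m fully open (end stop). Friction about 1 to 3 N. It stays where it is left. Shut, it is locked by the tab and cannot be slid until the tab is pressed down at least 4 mm.
- tab (a joint): How far the release tab is pressed down: 0 up, 0.005 m at its stop; spring 2 N at the start, 6 N at the stop. It rides on the cover. Once the cover is slid more than about 2 mm, the rails hold the tab down at about 0.004 m by themselves; it springs up again only when the cover is pushed home (within about 1 mm of shut).
- tab_pad (a point): Middle of the top of the release tab: ribbed grey pad at the cover's +x end, 15 mm along the scale's x, 30 mm along y. 48 mm above the worktop when up, 43 mm fully pressed (then still 1.4 mm above the rails). Shut, it is 12.5 mm in -x from the scale's centre. See tab_lip for the lip to push on.
- tab_lip (a point): Middle of the top of the tab's push lip, 10.5 mm in +x from tab_pad, 5.5 mm higher than the pad: 6 mm thick along the scale's x, 30 mm wide along y. Its -x face (to open) stands above the pad; its +x face (to close) is the end of the tab and reaches down to about 15 mm below the lip's top.
- bay (a point): Middle of the floor of the battery bay under the cover: 53 mm in -x from the scale's centre, 13 mm above the worktop, 21 mm below the deck. The bay is D-shaped in plan: 50 mm along the scale's x, 30 mm along y, vertical walls; its end towards the scale's +x is rounded (radius 15 mm), the other is square with two brass contacts.
- pack: Black battery pack, D-shaped in plan: 46 mm long (x), 26 mm wide (y), 19 mm high, about 50 g. Its +x end is rounded (radius 13 mm), its -x end square with two brass contacts; flat parallel sides from x = -23 to +10 mm. Origin: centre of the underside; z up. Loose on the worktop, turned any way. It fits the bay only round end to round end (2 mm play all round), top 2 mm below the deck.
- pack_round (a point): Tip of the pack's rounded end at its underside, 23 mm in +x from its origin.
- pepper_mill: Bystander: grey and white shaker, 44 x 44 x 90 mm, origin at the centre of its underside.
- clothes_peg: Bystander: wooden clothes peg, 15 x 72 x 12 mm, origin at the centre of its underside.
- teaspoon: Bystander: metal teaspoon, 130 x 26 x 11 mm, origin at the centre of its underside.
- mug: Bystander: white mug, 78 x 110 x 97 mm, origin at the centre of its underside.
- battery_a: Bystander: round battery cell lying down, 15 x 50 x 15 mm.
- battery_b: Bystander: round battery cell lying down, 15 x 50 x 15 mm.
- matchbox: Bystander: small blue matchbox, 37 x 53 x 16 mm.
- pen: Bystander: black pen, 12 x 145 x 9 mm.

How it is judged:
By the outcome, as a careful person would: the job done as asked, in the order asked, and still so for the second after the job is handed in, with the robot touching nothing.
It also fails if it takes over 64 s, if anything falls off the work surface, if the arm or the gripper's body presses on something with over 40 N, if the wrist force passes 120 N, or if a joint passes its speed limit or range.

ROBOT

A 6-joint arm with a two-finger parallel gripper is mounted at the origin on a cart in front of the work surface, level with it; the furniture and walls round the work are solid. World frame = base frame: x ahead of the robot, y to its left, z up, the work surface at z = 0. Lengths are in mm, angles in rad, forces in N, time in s.
With the tool pointing down it reaches from about 300 to 775 mm from the base axis. Payload 14.6 kg.
Tool frame: the origin (TCP) lies on the centre line of the jaws, within the pads' length; the fingertips stand 19 mm ahead of it and the grasp point (between the pads) is the TCP (bot.tip_reach is the distance from the TCP to the fingertips, in mm); z points along the fingers, y is the line along which they close (so a half turn about z gives the same grasp; the last joint's range is limited). The gripper opens to 85 mm and grips with 20 to 120 N. Pads are 22 mm wide; open, the fingers measure 114 mm over their backs; the gripper's body (76 mm by 85 mm) begins 54 mm behind the grasp point. The pads swing forward as they close: fully open they stand 13 mm farther back than shut.
Start: joints at [-1.412, 0.3, 1.521, -0, 1.321, -0.067], TCP at [123.131, -536.03, 250.281] pointing down, gripper open.
Joint ranges: [-3.03, 3.03], [-0.79, 2.21], [0.23, 2.52], [-1.04, 4.18], [0, 3.07], [-2.55, 2.55]. Speed limits (rad/s): [2.22, 2.22, 2.57, 3.14, 3.14, 3.14].

INTERFACE

Orientations are given as a unit quaternion [w, x, y, z].
In Python, from rig import bot gives the robot as it stands. Calls block until the motion is done:
- bot.move_to(position, orientation): joint-space move of the TCP to a pose.
- bot.servo_line(position, attitude=None, speed=150, until_force=None): straight line of the TCP; attitude=None keeps the orientation; speed is the mean speed in mm/s. With until_force (N) it stops when the force on the tool has changed by that much, and returns True; else False.
- bot.move_joints(angles): joint-space move.
- bot.move_gripper(opening, grip_force=None): finger opening in mm; grip_force is the grip in N (None keeps the last); returns when the fingers have stopped.
- bot.dwell(seconds).
- bot.ik(position, orientation): joint angles nearest the present ones, or None.
- bot.read_state(): the state.
- bot.read_camera(name): name is "side" or "top" or "wrist"; returns a dict with "image" (480x640x3 uint8, blue, green, red), "depth" (480x640 float32, mm along the optical axis (not along the pixel's ray), 0 where there is no reading), "fovy" (degrees; the focal length in pixels is half the picture's height over the tangent of half this angle, whatever the lens; pixels are square), "cx", "cy" (the principal point, pixels), "eye" and "attitude" of the camera in the world; the wrist camera has in their place "mount" (4x4, takes a point from camera to tool coordinates, whose origin is the TCP and whose axes are the flange's). Camera axes: x right, y down, z forward; pixel columns grow to the right and rows downward; lengths in mm; the calibration is good to about 2 mm. A picture is of the moment at which its call begins: read the wrist's pose just before it.
A pose or a line that the arm cannot do raises bot.MotionError and nothing moves.
- bot.finish_job(): hands the job in; it is judged then, once.
The state is a dict: "clock": time; "joint_positions": joint angles; "qvel": joint speeds; "effort": joint torques, N m; "ee_pos": TCP position; "tool_rot": TCP orientation; "ft_force": force on the tool from outside, world axes, zero at the start; "moment": the same for the moment, N m; "grip_width": finger opening in mm; "grip_force": force on a finger pad.
Only numpy, scipy, OpenCV 4.12 (cv2) and the standard library are available. Lean on these libraries where they do the work, as an engineer would, in place of code of your own. Each camera call takes 0.05 s, during which the arm holds its last target. There are 200 camera calls.

## Working session

There is one attempt and no reset: what is moved stays moved. The work goes in short steps, each a Python script; the robot and the scene stay as the last script left them, time stands still between calls to the robot, and variables do not carry over. Pictures are saved under pics/ and viewed, at most 10 in all, crops included, and the job is handed in when it is done.

```bash
mkdir -p pics; ls; python3 - <<'E'
from rig import bot
import cv2,numpy as np
for n in ("top","side"):
    c=bot.read_camera(n); cv2.imwrite(f"pics/{n}0.png",c["image"]); np.savez(f"/tmp/{n}0.npz",**c)
    print(n,{k:v for k,v in c.items() if k not in("image","depth")}, (c["depth"]>0).mean())
s=bot.read_state();print(s)
E
```

```text
pics
top {'fovy': 44.451399958000785, 'cx': 322.9353312290968, 'cy': 239.61314811949777, 'eye': array([ 211.0779103 ,  103.62762805, 1663.65006852]), 'attitude': array([-0.07481999,  0.72180254, -0.68470965,  0.06764435])} 0.9962532552083333
side {'fovy': 52.82114280268273, 'cx': 325.16233653645037, 'cy': 238.46981562083536, 'eye': array([ -52.23508954, 1317.44787325,  587.10525382]), 'attitude': array([ 0.13042668, -0.18493221,  0.80300198, -0.55134089])} 0.9584375
{'clock': 0.1, 'joint_positions': array([-1.41163308e+00,  3.00430876e-01,  1.52150883e+00, -4.84577242e-06,
        1.32072511e+00, -6.66247926e-02]), 'qvel': array([-0.00075264, -0.00218948, -0.00268245,  0.00127215, -0.00134021,
        0.00010586]), 'effort': array([ 1.84199635e-03, -5.44377244e+01, -3.62369478e+01, -7.05944785e-05,
        3.04218949e-03,  1.33127062e-05]), 'ee_pos': array([ 123.0834322 , -535.85481637,  249.77394077]), 'tool_rot': array([-5.35396085e-04,  9.93634025e-01,  1.12654947e-01, -2.71397714e-05]), 'ft_force': array([-0.39497959,  0.65234394, -0.51254039]), 'moment': array([-0.04751196, -0.01693409,  0.05359697]), 'grip_force': 0.0, 'grip_width': 85.55305679224347}
```

View pics/top0.png

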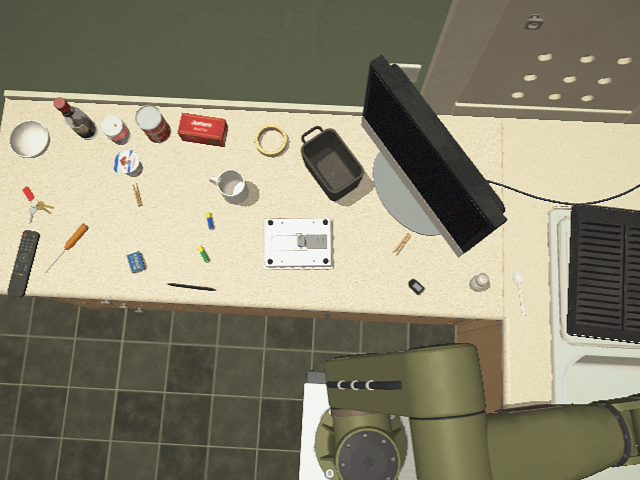

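View pics/side0.png

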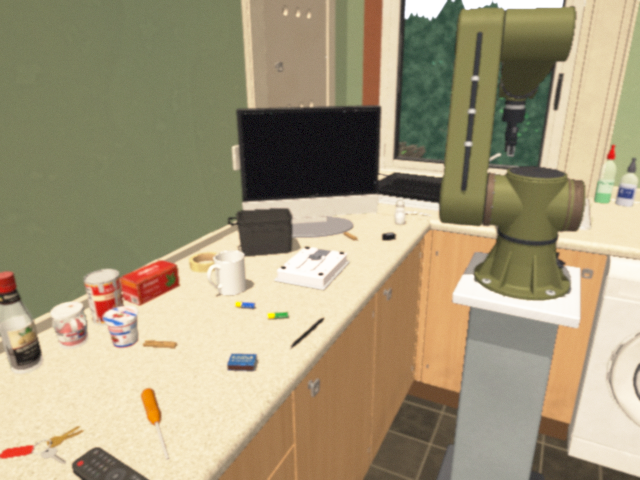

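The top view shows the scale at about (298,243), the black pack at (416,286), the peg at (402,243) and the monitor behind them. The side view agrees with this. Next I'll get coarse positions and an enlarged crop.

```bash
cat > h.py <<'E'
import numpy as np, cv2
from scipy.spatial.transform import Rotation as R
def rot(q): return R.from_quat(np.asarray(q)[[1,2,3,0]]).as_matrix()
def quat(M):
    q=R.from_matrix(M).as_quat(); return q[[3,0,1,2]]
def down(yaw):
    "tool z down, tool x axis at world yaw"
    c,s=np.cos(yaw),np.sin(yaw); return quat(np.array([[c,s,0],[s,-c,0],[0,0,-1]]))
def pose(c,s=None):
    if "mount" in c:
        M=np.asarray(c["mount"]); T=rot(s["tool_rot"]); return T@M[:3,:3], T@M[:3,3]+s["ee_pos"]
    return rot(c["attitude"]),np.asarray(c["eye"])
def foc(c): return 240/np.tan(np.radians(c["fovy"])/2)
def onplane(c,uv,z,s=None):
    A,e=pose(c,s); f=foc(c); uv=np.atleast_2d(np.asarray(uv,float))
    d=np.c_[(uv[:,0]-c["cx"])/f,(uv[:,1]-c["cy"])/f,np.ones(len(uv))]@A.T
    return e+d*((z-e[2])/d[:,2])[:,None]
def proj(c,P,s=None):
    A,e=pose(c,s); p=(np.atleast_2d(P)-e)@A; return p[:,:2]/p[:,2:]*foc(c)+[c["cx"],c["cy"]]
E
python3 - <<'E'
from h import *
from rig import bot
c=dict(np.load("/tmp/top0.npz"))
img=c["image"]
print(onplane(c,[[265,219],[331,219],[331,268],[265,268],[298,243]],34).round())
print(onplane(c,[[416,286],[402,243],[480,283]],10).round())
cv2.imwrite("pics/crop0.png",cv2.resize(img[205:305,255:435],None,fx=4.4,fy=4.4,interpolation=cv2.INTER_CUBIC))
w=bot.read_camera("wrist");print({k:v for k,v in w.items() if k not in("image","depth")})
E
```

```text
[[595. 298.  34.]
 [605. 109.  34.]
 [464. 102.  34.]
 [454. 287.  34.]
 [531. 199.  34.]]
[[ 429. -140.   10.]
 [ 551.  -97.   10.]
 [ 447. -321.   10.]]
{'fovy': 61.842356314126285, 'cx': 320.99975859519446, 'cy': 239.3967988787673, 'mount': array([[-2.75418239e-05, -9.62128344e-01, -2.72596861e-01,
         6.80042520e+01],
       [ 9.99999971e-01, -9.12417204e-05,  2.21001892e-04,
         1.26615203e+00],
       [-2.37504391e-04, -2.72596847e-01,  9.62128319e-01,
        -1.22698719e+02],
       [ 0.00000000e+00,  0.00000000e+00,  0.00000000e+00,
         1.00000000e+00]])}
```

View pics/crop0.png

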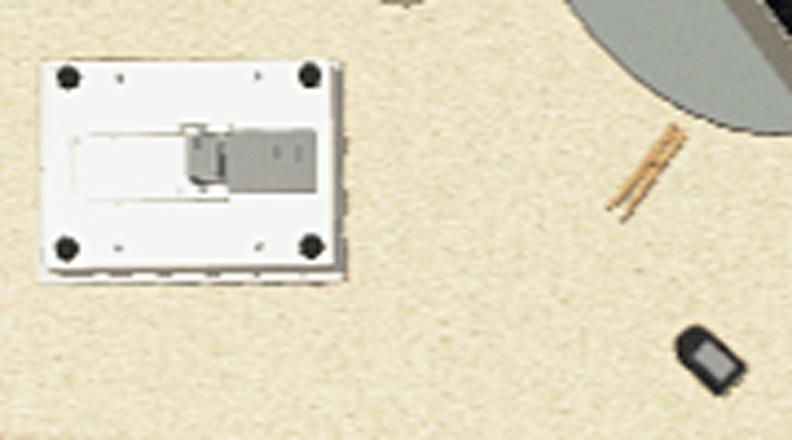

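The tab is on the image-left side of the cover, so scale +x is roughly world +y. The pack's round end points up-left. Before moving I'll check clearance to the monitor, then take wrist views.

```bash
python3 - <<'E'
from h import *
from rig import bot
c=dict(np.load("/tmp/top0.npz"))
A,e=pose(c);f=foc(c);v,u=np.mgrid[:480,:640];d=c["depth"]
P=np.stack([(u-c["cx"])/f*d,(v-c["cy"])/f*d,d],-1)@A.T+e
m=(P[...,2]>50)&(P[...,0]>330)&(P[...,0]<750)&(P[...,1]<250)&(P[...,1]>-400)&(v<330)
for cx in((429,-140),(531,199)):
    q=P[m]; r=np.hypot(q[:,0]-cx[0],q[:,1]-cx[1]); i=np.argsort(r)[:1500:300]; print(np.c_[q[i],r[i]].round())
print(bot.tip_reach)
bot.move_gripper(0)
for n,(x,y,yaw) in dict(pack=(429,-140,.9),scale=(525,190,1.62)).items():
    j=bot.ik([x,y,190],down(yaw)); print(j)
    bot.move_to([x,y,190],down(yaw)); bot.dwell(.2)
    s=bot.read_state(); w=bot.read_camera("wrist"); cv2.imwrite(f"pics/w_{n}.png",w["image"]); np.savez(f"/tmp/w_{n}.npz",**w,ee_pos=s["ee_pos"],tool_rot=s["tool_rot"])
    print(s["clock"],s["ee_pos"],s["joint_positions"],bot.tip_reach,s["grip_width"])
E
```

```text
[[ 519. -235.  305.  131.]
 [ 520. -238.   74.  134.]
 [ 526. -235.  368.  136.]
 [ 543. -220.  330.  140.]
 [ 554. -212.  218.  144.]]
[[530. 198.  52.   1.]
 [682.  76.  52. 194.]
 [728. -78. 350. 340.]
 [727. -81. 164. 342.]
 [700. -99. 118. 343.]]
19.0
[-3.96638042e-01  1.44106445e-01  1.86048303e+00 -4.44089210e-16
  1.13700318e+00  2.74158285e-01]
2.95 [ 428.9306494  -140.47452765  190.02235804] [-3.97652546e-01  1.44245315e-01  1.86026490e+00 -3.94041370e-05
  1.13705447e+00  2.74071503e-01] 19.0 -0.26555890559023926
[ 2.81640335e-01  3.73741341e-01  1.56795346e+00 -4.44089210e-16
  1.19989786e+00  2.32436662e-01]
4.4917 [525.22495168 189.05448154 190.16549348] [ 2.79926708e-01  3.73225490e-01  1.56825640e+00 -7.70729641e-05
  1.19987815e+00  2.32435858e-01] 19.0 -0.2713024560514436
```

View pics/w_scale.png

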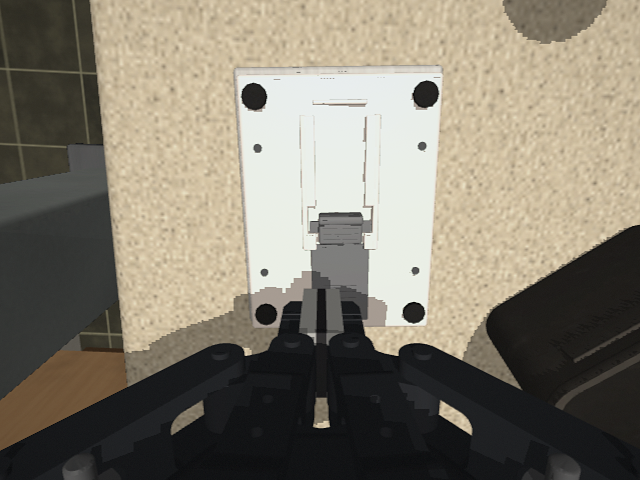

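View pics/w_pack.png

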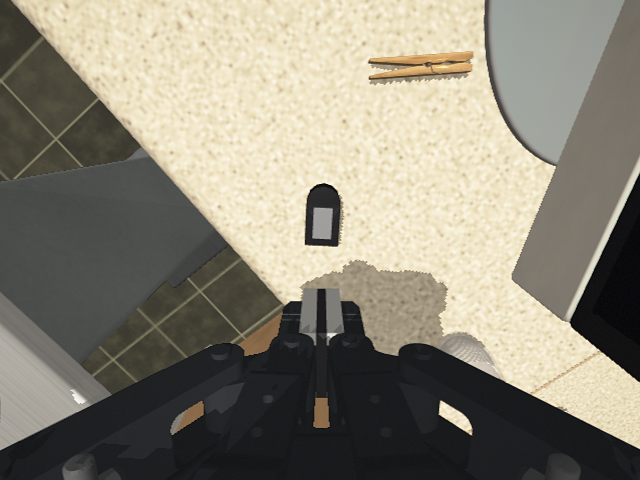

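The scale view shows four feet at about (254,97), (426,95), (266,314) and (413,313), with the tab pad at (341,235) and its lip at (341,216). The pack view shows the pack at x 306–341, y 184–245, round end up. Now I'll turn those into positions.

```bash
cat >> h.py <<'E'
def fitfeet(c,s,guess):
    g=cv2.cvtColor(c["image"],cv2.COLOR_BGR2GRAY); uv=[]
    for u,v in guess:
        u,v=int(u),int(v); w=g[v-20:v+21,u-20:u+21]
        n,l,st,ce=cv2.connectedComponentsWithStats((w<70).astype(np.uint8)); k=l[20,20]; uv.append(ce[k]+[u-20,v-20])
    P=onplane(c,uv,39,s)[:,:2]
    M=np.array([[78,56],[78,-56],[-78,56],[-78,-56]],float)   # model, same order as guess
    A=M-M.mean(0);B=P-P.mean(0); th=np.arctan2((A[:,0]*B[:,1]-A[:,1]*B[:,0]).sum(),(A*B).sum())
    Rz=np.array([[np.cos(th),-np.sin(th)],[np.sin(th),np.cos(th)]]); t=P.mean(0)
    return t,th,(M@Rz.T+t-P)
E
python3 - <<'E'
from h import *
w=dict(np.load("/tmp/w_scale.npz"))
t,th,res=fitfeet(w,w,[(254,97),(426,95),(266,314),(413,313)]); print("scale",t,th,res.round(1))
Rz=np.array([[np.cos(th),-np.sin(th)],[np.sin(th),np.cos(th)]])
def S(c,px,z): return (onplane(c,px,z,w)[:,:2]-t)@Rz
print("lip",S(w,[[341,216]],53.5),"pad", S(w,[[341,235]],48), "cover edges y",S(w,[[312,262],[369,262]],38))
top=dict(np.load("/tmp/top0.npz")); print("top view centre",onplane(top,[[298,243]],34))
w=dict(np.load("/tmp/w_pack.npz"))
g=cv2.cvtColor(w["image"],cv2.COLOR_BGR2GRAY); m=np.zeros_like(g); m[170:260,290:360]=g[170:260,290:360]<75
cs=max(cv2.findContours(m,0,2)[0],key=cv2.contourArea)[:,0]
A,e=pose(w,w); print("cam",e)
for z in(0,19):
    P=onplane(w,cs,z,w)[:,:2].astype(np.float32); r=cv2.minAreaRect(P); print(z,r)
    y=.9; X=P@[np.cos(y),np.sin(y)]; Y=P@[-np.sin(y),np.cos(y)]
    # side edges direction from flat part
    for a,b in((0,.5),(.5,0)):
        pass
    xs=np.linspace(X.min()+4,X.max()-16,6); print(X.min(),X.max(),Y.min(),Y.max())
    # left/right edge fit over filled mask
    v,u=np.nonzero(cv2.drawContours(np.zeros_like(g),[cs[:,None]],-1,1,-1)); Q=onplane(w,np.c_[u,v],z,w)[:,:2]; a=Q@[np.cos(y),np.sin(y)]; b=Q@[-np.sin(y),np.cos(y)]
    E=[(x,b[abs(a-x)<1].min(),b[abs(a-x)<1].max()) for x in xs]; E=np.array(E); print("edge slopes",np.polyfit(E[:,0],E[:,1],1)[0],np.polyfit(E[:,0],E[:,2],1)[0],"mid",E[:,1:].mean(), "width",(E[:,2]-E[:,1]).round(1))
E
```

```text
scale [536.81322005 199.31246858] 1.631002727917408 [[-0.7  0.9]
 [ 0.6  1. ]
 [-0.6 -1. ]
 [ 0.8 -1. ]]
lip [[ 0.50641122 -0.36703394]] pad [[-14.02386066  -0.64554105]] cover edges y [[-36.75421689  19.86395913]
 [-37.28278432 -21.43777383]]
top view centre [[530.51155817 199.14518179  34.        ]]
cam [471.15050953 -87.8640912  312.71784571]
0 ((429.7524719238281, -141.9824981689453), (50.44341278076172, 26.688386917114258), 48.5837516784668)
130.63216947341496 181.11583023917987 -438.0696251436403 -410.6333090381554
edge slopes -0.041921080665978924 -0.06003905702136504 mid -424.5361333028468 width [26.  26.7 25.7 26.4 26.3 25.3]
19 ((432.26776123046875, -138.69442749023438), (47.378570556640625, 25.066848754882812), 48.58368682861328)
136.30774593114606 183.72412438602012 -437.19547498111865 -411.42612465558494
edge slopes -0.04409329170510615 -0.06236194206523006 mid -424.4835570615549 width [24.4 25.  24.2 24.8 24.7 23.8]
```

```bash
cat >> h.py <<'E'
T0=np.array([536.8,199.3]);TH=1.631
def sc(x,y,z): return [*(T0+np.array([x*np.cos(TH)-y*np.sin(TH),x*np.sin(TH)+y*np.cos(TH)])),z]
def insc(p): d=np.asarray(p)[:2]-T0; return np.array([d@[np.cos(TH),np.sin(TH)],d@[-np.sin(TH),np.cos(TH)],p[2]]).round(2)
def rep(bot,l): s=bot.read_state(); print(l,round(s["clock"],1),insc(s["ee_pos"]),s["ft_force"].round(1),round(s["grip_width"],1))
E
python3 - <<'E'
from h import *
from rig import bot
bot.move_to(sc(-18,0,85),down(TH)); rep(bot,"above")
print(bot.servo_line(sc(-18,0,58),speed=25,until_force=9)); rep(bot,"press")
z=bot.read_state()["ee_pos"][2]
print(bot.servo_line(sc(46,0,z-.3),speed=40,until_force=14)); rep(bot,"slid")
w=bot.read_camera("top"); cv2.imwrite("pics/top1.png",cv2.resize(w["image"][205:285,245:345],None,fx=5,fy=5))
E
```

```text
above 5.0 [-18.01  -0.42  85.97] [-0.  -0.1  1. ] -0.1
True
press 5.9 [-17.9   -0.16  61.94] [-2.6  0.7  8.2] 0.0
False
slid 7.7 [45.23 -0.41 62.04] [-0.9 -7.   8.9] 0.1
```

```bash
python3 - <<'E'
from h import *
from rig import bot
z=bot.read_state()["ee_pos"][2]
print(bot.servo_line(sc(52,0,z),speed=20,until_force=12)); rep(bot,"end")
x=insc(bot.read_state()["ee_pos"])[0]
bot.servo_line(sc(x-3,0,z+1),speed=60)
bot.servo_line(sc(x-10,0,95),speed=150)
bot.move_gripper(70)
bot.move_to(sc(-75,0,190),down(TH)); bot.dwell(.2)
s=bot.read_state(); w=bot.read_camera("wrist"); cv2.imwrite("pics/w_open.png",w["image"]); np.savez("/tmp/w_open.npz",**w,ee_pos=s["ee_pos"],tool_rot=s["tool_rot"]); rep(bot,"look")
E
```

```text
True
end 8.0 [45.59 -0.43 62.13] [-1.1 -8.6  6.9] 0.5
look 10.1 [-74.06   0.3  188.87] [-0.  0. -1.] 69.9
```

View pics/w_open.png

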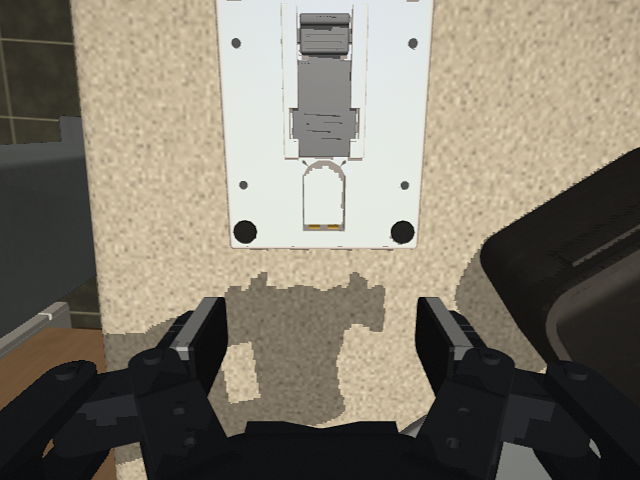

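The cover is fully open. The bay is clear at u 303–345, v 160–231, with the contacts at the bottom end. I'll refine the bay position from this view and then go for the pack.

```bash
python3 - <<'E'
from h import *
w=dict(np.load("/tmp/w_open.npz"))
for z,px in((34,[[303,195],[345.5,195],[303,225],[345.5,225],[324,231.5],[324,160]]),(39,[[245,232],[402.5,232]])):
    print(np.array([insc(p) for p in onplane(w,px,z,w)]))
top=dict(np.load("/tmp/top0.npz")); g=cv2.cvtColor(top["image"],cv2.COLOR_BGR2GRAY)
uv=[]
for u,v in((270,222),(270,261),(325,222),(325,261)):
    n=g[v-5:v+6,u-5:u+6].astype(float); k=np.clip(200-n,0,None)*(n<140); V,U=np.mgrid[v-5:v+6,u-5:u+6]; uv.append([(k*U).sum()/k.sum(),(k*V).sum()/k.sum()])
P=onplane(top,uv,39); print(np.array([insc(p) for p in P]),P.mean(0))
E
python3 - <<'E'
from h import *
from rig import bot
s=bot.read_state()
yaw=.85; c=np.array([431.2,-139.6]); g=c-6*np.array([np.cos(yaw),np.sin(yaw)])
bot.move_gripper(50)
bot.move_to([*g,110],down(yaw)); 
bot.servo_line([*g,45],speed=120); bot.dwell(.15)
s=bot.read_state(); w=bot.read_camera("wrist"); cv2.imwrite("pics/w_pre.png",w["image"]); np.savez("/tmp/w_pre.npz",**w,ee_pos=s["ee_pos"],tool_rot=s["tool_rot"])
print(s["clock"],s["ee_pos"],s["grip_width"])
E
```

```text
[[-52.77  14.2   34.  ]
 [-52.72 -15.44  34.  ]
 [-74.3   14.43  34.  ]
 [-74.24 -15.83  34.  ]
 [-79.06  -0.54  34.  ]
 [-28.72  -0.37  34.  ]]
[[-78.22  55.03  39.  ]
 [-78.   -55.66  39.  ]]
[[ 79.37 -53.68  39.  ]
 [ 78.67  58.81  39.  ]
 [-76.54 -53.26  39.  ]
 [-76.57  61.28  39.  ]] [533.44423745 200.33217537  39.        ]
12.45 [ 427.673096   -144.19753063   45.74465855] 49.8227302918677
```

View pics/w_pre.png

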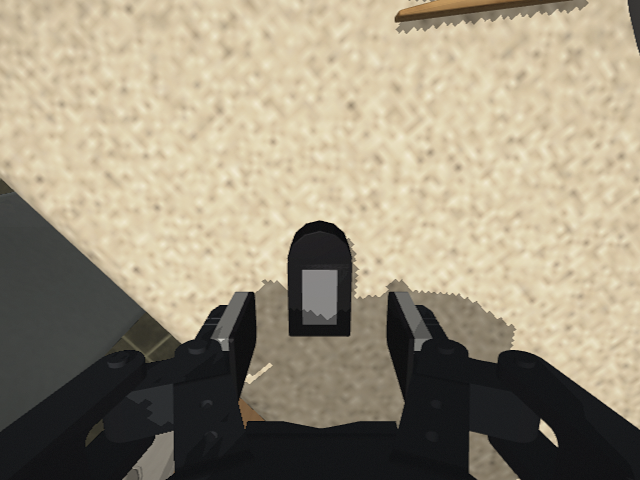

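The pack sits centred between the jaws at u 288–351, square end at v 335 and round tip at about v 222. The line-up is good, so I'll lower, grip, lift and measure how it sits in the jaws.

```bash
python3 - <<'E'
from h import *
from rig import bot
w=dict(np.load("/tmp/w_pre.npz")); T=rot(w["tool_rot"])
def tool(px,z): return ((onplane(w,px,z,w)-w["ee_pos"])@T).round(1)
print("pack top sq/sides", tool([[320,335],[288,300],[351,300]],19),"tip bottom",tool([[320,222]],0))
M=w["mount"]; 
for zt in (19,15,10):
    p=(np.array([0,0,zt])-M[:3,3])@M[:3,:3]; print(zt,p[:2]/p[2]*foc(w)+[w["cx"],w["cy"]])
p=w["ee_pos"].copy(); yaw=.85
g=np.array([431.2,-139.6])-6*np.array([np.cos(yaw),np.sin(yaw)])
print(bot.servo_line([*g,27.5],speed=60,until_force=15)); print(bot.read_state()["ee_pos"])
bot.move_gripper(15,grip_force=25); s=bot.read_state(); print(s["ee_pos"],s["grip_width"],s["grip_force"])
bot.servo_line([*g,130],speed=150)
bot.move_to(sc(-53.8-6,-.6,130),down(TH)); bot.dwell(.3)
s=bot.read_state(); w=bot.read_camera("wrist"); cv2.imwrite("pics/w_held.png",w["image"]); np.savez("/tmp/w_held.npz",**w,ee_pos=s["ee_pos"],tool_rot=s["tool_rot"]); rep(bot,"held")
E
```

```text
pack top sq/sides [[-16.2  -0.   26.7]
 [ -0.4 -13.   26.7]
 [ -0.4  12.6  26.8]] tip bottom [[27.5 -0.  45.8]]
19 [319.93393405 307.41880554]
15 [319.90849317 312.05078808]
10 [319.87480692 318.18399415]
False
[ 427.02247432 -144.0194768    27.06535813]
[ 427.4126304  -144.1895976    27.77466852] 24.95373610836681 25.14704167842865
held 15.6 [-60.31  -0.65 130.11] [ 0.3  0.9 -0.8] 24.9
```

View pics/w_held.png

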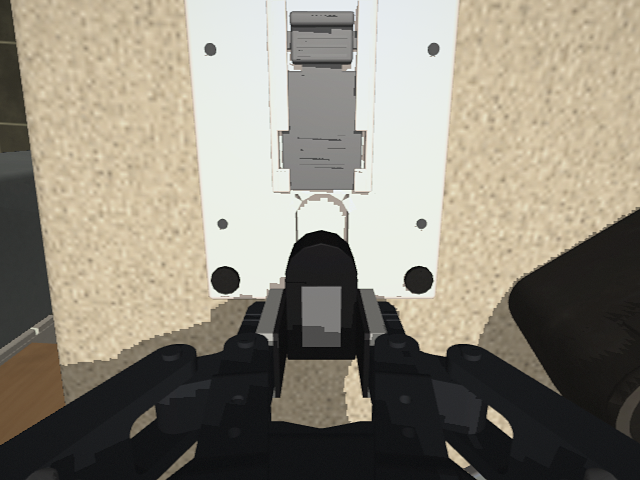

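The pack is held straight: sides at u 287 and 356, square end at v 359, round tip at v 232. The bay's rounded end is just ahead at u 297–348. I'll compare the two in this one image.

```bash
python3 - <<'E'
from h import *
w=dict(np.load("/tmp/w_held.npz"))
def S(px,z): return np.array([insc(p) for p in onplane(w,px,z,w)])
zt=w["ee_pos"][2]-27.5+19
print("pack top sq, sides",S([[321,359],[287,300],[356,300],[287,345],[356,345]],zt),"tip",S([[321.5,232]],zt-19))
print("bay sides, tip",S([[297,225],[348.5,225],[322.5,194]],34),"feet",S([[225.5,280.5],[418.5,280]],39))
E
```

```text
pack top sq, sides [[-76.24   0.24 121.62]
 [-52.4   12.3  121.62]
 [-52.43 -12.23 121.62]
 [-70.38  12.74 121.62]
 [-70.41 -12.64 121.62]] tip [[-3.2420e+01 -1.0000e-02  1.0262e+02]]
bay sides, tip [[-46.43  13.68  34.  ]
 [-46.47 -15.26  34.  ]
 [-28.91  -0.66  34.  ]] feet [[-77.78  54.79  39.  ]
 [-77.62 -55.45  39.  ]]
```

```bash
python3 - <<'E'
from h import *
from rig import bot
q=down(TH)
bot.servo_line(sc(-59.6,-1.2,75),q,speed=100); bot.dwell(.1); rep(bot,"hover")
hit=bot.servo_line(sc(-59.6,-1.2,53.5),q,speed=25,until_force=5); rep(bot,f"down {hit}")
s=bot.read_state(); w=bot.read_camera("wrist"); cv2.imwrite("pics/w_in.png",w["image"])
E
```

```text
hover 16.4 [-59.55  -1.58  75.77] [-0.2 -0.5 -0.3] 25.1
down False 17.4 [-59.59  -1.27  53.64] [-0.2 -0.2 -1.1] 25.5
```

```bash
python3 - <<'E'
from h import *
from rig import bot
bot.move_gripper(36); bot.dwell(.2); rep(bot,"rel")
bot.servo_line(sc(-59.6,-1.2,95),speed=150)
bot.move_to(sc(-85,-1,170),down(TH)); bot.dwell(.2)
s=bot.read_state(); w=bot.read_camera("wrist"); cv2.imwrite("pics/w_set.png",w["image"]); rep(bot,"look")
A,e=pose(w,s);f=foc(w);v,u=np.mgrid[:480,:640];d=w["depth"]
P=np.stack([(u-w["cx"])/f*d,(v-w["cy"])/f*d,d],-1)@A.T+e
for X in(-70,-55,-40):
  for Y in(-8,7):
    a,b=proj(w,[sc(X,Y,32)],s)[0].round().astype(int); print(X,Y,a,b,P[b,a,2].round(1))
a,b=proj(w,[sc(-55,30,34)],s)[0].round().astype(int); print("deck",P[b,a,2])
E
```

```text
rel 17.9 [-59.61  -1.2   53.52] [-0. -0. -0.] 35.9
look 19.0 [-84.8   -0.54 168.66] [-0.2  0.  -0.6] 36.1
-70 -8 334 209 31.9
-70 7 312 209 30.2
-55 -8 335 187 31.4
-55 7 311 186 30.5
-40 -8 335 163 33.0
-40 7 311 163 32.8
deck 33.95994354348329
```

View pics/w_set.png

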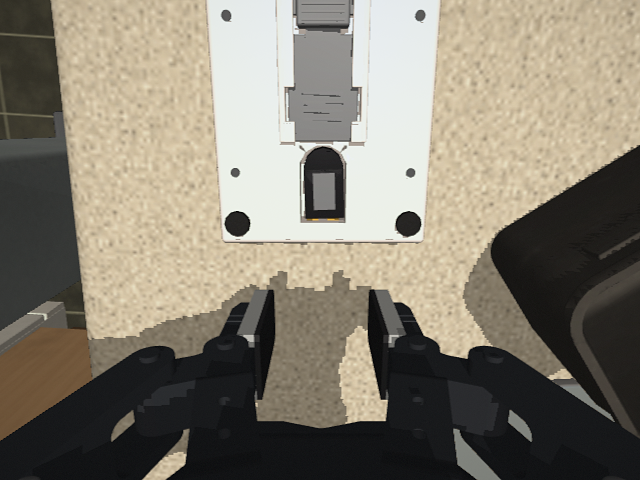

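The pack is in the bay, flat and round end to round end. Its top is at about 32 mm. Now I'll close the cover.

```bash
python3 - <<'E'
from h import *
from rig import bot
q=down(TH)
bot.servo_line(sc(-85,-.5,190),speed=200); bot.move_gripper(0)
bot.move_to(sc(84,-.5,110),q)
print(bot.servo_line(sc(84,-.5,62),q,speed=80,until_force=10)); rep(bot,"low")
print(bot.servo_line(sc(20,-.5,62),speed=40,until_force=15)); rep(bot,"push")
print(bot.servo_line(sc(6,-.5,62),speed=15,until_force=15)); rep(bot,"home")
p=insc(bot.read_state()["ee_pos"])
bot.servo_line(sc(p[0]+8,-.5,62.5),speed=60); bot.servo_line(sc(p[0]+15,-.5,110),speed=150)
bot.move_to(sc(-10,-.5,190),q); bot.dwell(.2)
s=bot.read_state(); w=bot.read_camera("wrist"); cv2.imwrite("pics/w_shut.png",w["image"]); rep(bot,"look")
A,e=pose(w,s);f=foc(w);v,u=np.mgrid[:480,:640];d=w["depth"]
P=np.stack([(u-w["cx"])/f*d,(v-w["cy"])/f*d,d],-1)@A.T+e
for X in (-30,-24,-20,-17,-14,-11,-8,-5,-2,0,3,6):
    a,b=proj(w,[sc(X,-.5,48)],s)[0].round().astype(int); print([a,b],insc(P[b,a]))
E
```

```text
False
low 21.2 [84.1  -0.67 62.21] [-0.9  0.4  0.1] 0.1
False
push 23.0 [20.   -0.51 61.98] [1.1 0.6 1.3] -0.0
True
home 23.6 [12.12 -0.49 62.06] [-0.8  8.6  0.6] 0.0
look 25.1 [-9.8100e+00 -7.0000e-02  1.8856e+02] [-0.   1.2  0.3] -0.0
[np.int64(324), np.int64(258)] [-33.75  -0.85  37.32]
[np.int64(324), np.int64(249)] [-26.95  -0.84  37.4 ]
[np.int64(324), np.int64(244)] [-23.26  -0.83  37.29]
[np.int64(324), np.int64(240)] [-17.34  -0.77  47.61]
[np.int64(324), np.int64(235)] [-13.54  -0.75  48.56]
[np.int64(324), np.int64(231)] [-11.05  -0.75  47.35]
[np.int64(324), np.int64(227)] [-8.47 -0.75 46.47]
[np.int64(324), np.int64(223)] [-4.2  -0.71 52.62]
[np.int64(324), np.int64(218)] [-0.61 -0.7  53.49]
[np.int64(324), np.int64(215)] [ 0.25 -0.72 48.22]
[np.int64(324), np.int64(211)] [-0.4  -0.8  32.01]
[np.int64(324), np.int64(206)] [ 3.45 -0.78 33.26]
```

View pics/w_shut.png

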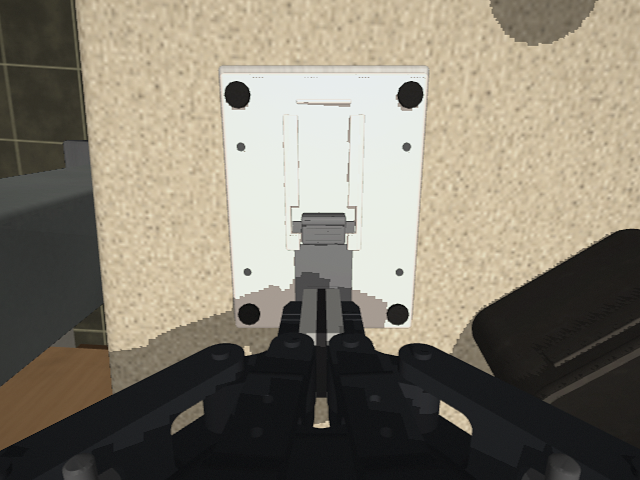

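The cover is back over the bay. The pad reads about 48 mm and the lip about 53.5 mm high, as when first shut, so the tab has clicked up. Nothing else has been disturbed, so I'll hand the job in.

```bash
python3 -c "
from rig import bot
print(bot.finish_job())"
```

```text
the job is handed in; nothing more can be done
None
```

The job is handed in at about 25 s: the pack lies flat in the bay, round end to round end, and the cover is fully shut with the tab clicked back up; the verdict isn't shown to me.

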